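# Stack the drip coffee maker on the scale

### The job

Get the single-cup drip coffee maker ready on the coffee scale, one part after another in this order, letting go of each before taking the next: the plain white cup upright on the middle of the scale's plate, the flanged steel brew chamber centred on the cup's mouth, the perforated press (knob up) right down inside the chamber, and last the lid centred on top of the chamber. Set each part down gently instead of dropping it, and leave the milk jug, the mug and the tin where they are.

Things in the scene. Friction and masses are not known exactly. Their poses are not given: they have to be found in the camera images.
- scale: Fixed coffee scale: flat black slab with a square steel weighing plate (112 x 112 mm) on it, plate top 20 mm above the table. Origin: on the table, under the middle of the steel plate; z up. The slab reaches 63 mm from the origin on all sides but its -x, where it reaches 87 mm and carries a small display.
- cup: Plain white ceramic cup, no handle, open above: 62 mm high, straight outer wall 66 mm in diameter above a foot narrowing to 54 mm in the lowest 10 mm; wall 3 mm (mouth 60 mm inside). 0.18 kg. Stands upright on the table. Origin: centre of its underside; z up its axis. Grip it across the outside near the rim.
- chamber: Steel brew chamber, open above. From below: foot disc 44 mm wide, 6 mm high; flange 88 mm wide from 6 to 9 mm; round pot 68 mm outside, 63 mm inside, rim at 58 mm, inner floor at 11 mm. 0.13 kg, upright. Origin: centre of its underside; z up. On the cup the foot enters the mouth (8 mm play) and the flange rests on the rim: origin 56 mm above the cup's. Grip it across the pot near the rim.
- press: Steel press: perforated disc 48 mm wide, 4 mm thick, thin stem, and a cylindrical knob 14 mm wide from 47 to 69 mm (the top). 0.07 kg. Stands on its disc. Origin: centre of the disc's underside; z up. Goes into the chamber (7.5 mm play all round) onto its inner floor, 11 mm above the chamber's origin; the knob then stands 22 mm above the chamber's rim.
- lid: Hat-shaped steel lid: flat brim 78 mm wide, 3 mm thick; crown 56 mm wide up to 30 mm, hollow below (50 mm wide, 27 mm high: room for the press's knob); black cylindrical knob 16 mm wide from 30 to 50 mm. 0.10 kg. Lies brim down. Origin: centre of the brim's underside; z up. On the chamber the brim rests on the rim, nothing centres it: origin 58 mm above the chamber's.
- milk_jug: Bystander: steel milk jug with a loop handle, 76 mm in diameter, 75 mm high. Origin: centre of its underside; handle to its +y, reaching 62 mm out.
- mug: Bystander: blue ceramic mug with a handle at its +y, 80 mm in diameter, 78 mm high. Origin: centre of its underside.
- tin: Bystander: closed round tin with a paper label, 72 mm in diameter, 80 mm high. Origin: centre of its underside.
Not all that is in view belongs to the job. Leave any pink, turquoise or yellow look-alike of the chamber alone.

How it is judged:
By the outcome, as a careful person would: the job done as asked, in the order asked, and still so for the second after the job is handed in, with the robot touching nothing.
It also fails if it takes over 141 s, if anything falls off the work surface, if the arm or the gripper's body presses on something with over 40 N, if the wrist force passes 120 N, or if a joint passes its speed limit or range.

### The arm

A 6-joint arm with a two-finger parallel gripper is mounted at the origin on the work surface. World frame = base frame: x ahead of the robot, y to its left, z up, the work surface at z = 0. Lengths are in m, angles in degrees, forces in N, time in s.
With the tool pointing down it reaches from about 0.375 to 0.9 m from the base axis. Payload 3.1 kg.
Tool frame: the origin (TCP) lies on the centre line of the jaws, within the pads' length; the fingertips stand 25 mm ahead of it and the grasp point (between the pads) lies 6 mm ahead of it; z points along the fingers, y is the line along which they close (so a half turn about z gives the same grasp; the last joint's range is limited). The gripper opens to 87 mm and grips with 3 to 60 N. Pads are 19 mm wide; open, the fingers measure 117 mm over their backs; the gripper's body (75 mm by 190 mm) begins 51 mm behind the grasp point.
Start: joints at [-81.732, 30.224, 82.088, -0, 67.689, -10.227], TCP at [0.198, -0.593, 0.248] pointing down, gripper open.
Joint ranges: [-176.69, 176.69], [-43.24, 126.21], [12.49, 139.97], [-82, 262], [0, 151.66], [-163.58, 163.58]. Speed limits (degrees/s): [159.86, 159.86, 180, 180, 180, 180].

### API

Orientations are given as a 3x3 rotation matrix whose columns are the frame's x, y, z axes.
In Python, from rig import * gives the robot as it stands.
- The arm moves only by the tool step_arm, never from a script. Its argument "steps" is a list of rows, each a list of 7 numbers: the shift along the tool's x, y, z normalised to -1 to 1, where 1 is 0.3 m, then the turn, a rotation vector about the tool's x, y, z normalised to -1 to 1, where 1 is 45 degrees, then the gripper's target within -1 to 1 (shut at 1, half-way at 0, fully open at -1). A call has 1 to 8 rows; each row is the pose to reach, as a shift and turn from the pose commanded when the call began, along the tool's axes at that moment; what a row does not reach only later rows make up. A row lasts 1/12 s, in which the tool goes at most 41.7 mm and 7.16 degrees, less where a joint would pass 70% of its speed; a pose out of reach is approached as far as the arm can. A call with a number of a shift or a turn outside -1 to 1 is refused whole. A call with a gripper value outside its range is refused whole. The fingers move at their own pace and stop on an object; the grip force is fixed at half the most. Time passes only in rows, so rows that repeat a pose let the fingers close. It gives the time, the measured TCP pose, the force, the opening and the grip force at its end, in the units of the state.
- read_state(): the state, without advancing time (a new reading comes with each control period).
- capture(name): name is "scene" or "top" or "wrist"; returns a dict with "image" (480x640x3 uint8, red, green, blue), "vertical_fov" (degrees; the focal length in pixels is half the picture's height over the tangent of half this angle, whatever the lens; pixels are square), "cx", "cy" (the principal point, pixels), "world_from_camera" (4x4, takes a point from camera to world coordinates); the wrist camera has in their place "T_tool_cam" (4x4, takes a point from camera to tool coordinates, whose origin is the TCP and whose axes are the flange's). Camera axes: x right, y down, z forward; pixel columns grow to the right and rows downward; lengths in m; the calibration is good to about 2 mm. A picture is of the moment at which its call begins: read the wrist's pose just before it. There is no depth.
- hand_in(): hands the job in; it is judged then, once.
The state is a dict: "time_s": time; "joint_positions": joint angles; "qvel": joint speeds; "tau": joint torques, N m; "position": TCP position; "tcp_rot": TCP orientation; "force": force on the tool from outside, world axes, zero at the start; "moment": the same for the moment, N m; "opening": opening from 0.0 (shut) to 1.0 (fully open); "grasp_force": force on a finger pad.
Only numpy, scipy, OpenCV 4.12 (cv2) and the standard library are available. Lean on these libraries where they do the work, as an engineer would, in place of code of your own. Each camera call takes 0.05 s, during which the arm holds its last target. There are 200 camera calls.

## Working session

There is one attempt and no reset: what is moved stays moved. The work goes in short steps, Python scripts to look and compute and a tool call to move; the robot and the scene stay as the last step left them, time stands still between calls to the robot, and variables do not carry over. Pictures are saved under pics/ and viewed, at most 14 in all, crops included, and the job is handed in when it is done.

Besides the shell and the picture viewer there is one more tool, called after "Emit:" by a JSON object that holds its "name" and its "arguments". step_arm: Moves the arm, as the interface text tells. Scaled input: -1 to 1 covers 0.3 m each way for a shift and 45 degrees each way for a turn. Its arguments: {"type":"object","properties":{"steps":{"type":"array"}},"required":["steps"]}

```bash
ls; mkdir -p pics; python3 - <<'E'
from rig import *
import cv2,numpy as np
for n in("scene","top"):
    c=capture(n); cv2.imwrite(f"pics/{n}0.png",c["image"][:,:,::-1]); print(n,c["vertical_fov"],c["cx"],c["cy"],np.round(c["world_from_camera"],4).tolist())
s=read_state(); print(s)
E
```

```text
pics
scene 55.77487358070944 314.95126633114313 240.92476354895092 [[-0.7369, 0.5406, -0.4059, 0.8726], [0.6758, 0.5749, -0.4612, 0.4372], [-0.016, -0.6142, -0.789, 0.7782], [0.0, 0.0, 0.0, 1.0]]
top 45.172563049315684 309.2478425309298 226.0266708468216 [[0.0223, -0.9969, 0.0751, 0.413], [-0.9997, -0.023, -0.0096, 0.0095], [0.0113, -0.0749, -0.9971, 1.1553], [0.0, 0.0, 0.0, 1.0]]
{'time_s': 0.1, 'joint_positions': array([-8.17337975e+01,  3.02731825e+01,  8.21497286e+01, -3.35374167e-04,
        6.76901904e+01, -1.02278713e+01]), 'qvel': array([-0.03305604, -0.10281914, -0.14320551, -0.00066345,  0.06946765,
        0.04758169]), 'tau': array([-5.78952404e-04, -4.40985918e+01, -1.77150089e+01,  6.35712733e-02,
        5.33786381e-02, -2.85761729e-05]), 'position': array([ 0.19818394, -0.5920916 ,  0.24667055]), 'tcp_rot': array([[ 9.48355813e-01,  3.17208399e-01, -2.89164614e-04],
       [ 3.17208343e-01, -9.48353865e-01,  1.95270468e-03],
       [ 3.45183946e-04, -1.94358426e-03, -9.99998052e-01]]), 'force': array([ 0.23540359, -0.07513054, -0.71254573]), 'moment': array([-0.06923502, -0.02187271,  0.00508823]), 'grasp_force': 0.0, 'opening': 1.000843882346891}
```

View pics/scene0.png

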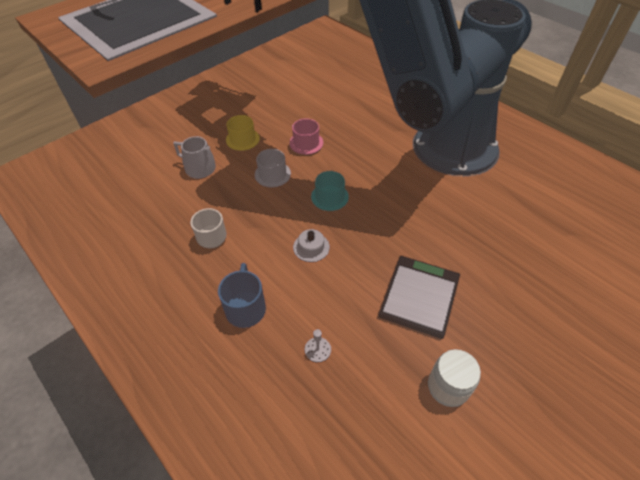

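View pics/top0.png

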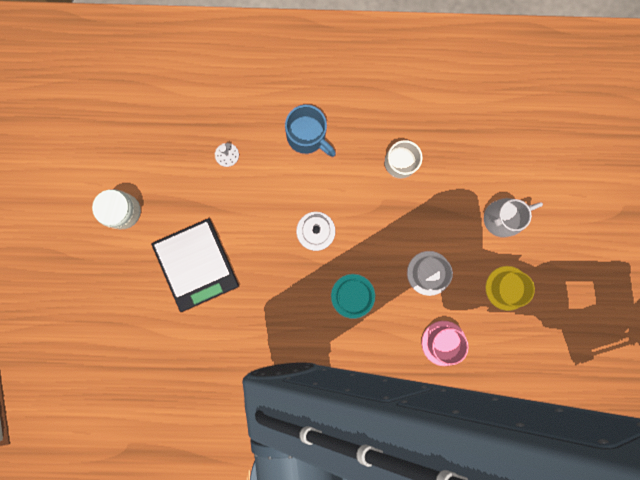

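The scene view shows the cup at (209,228), steel chamber (272,167), lid (311,245), press (318,345) and scale (420,296). Its look-alikes are yellow (240,131), pink (306,135) and turquoise (330,189). The uncoloured grey steel one at scene (272,167) / top (430,272) is the chamber. I'll confirm that with a crop.

```bash
cat > h.py <<'E'
from rig import *
import cv2,numpy as np
from scipy.spatial.transform import Rotation as R
def pose():
    s=read_state(); T=np.eye(4); T[:3,:3]=s["tcp_rot"]; T[:3,3]=s["position"]; return T
def cam(n):
    T=pose() if n=="wrist" else None
    c=capture(n); c["T"]=c["world_from_camera"] if n!="wrist" else T@c["T_tool_cam"]; c["f"]=240/np.tan(np.radians(c["vertical_fov"]/2)); return c
def p2w(c,u,v,z):
    d=c["T"][:3,:3]@np.array([(u-c["cx"])/c["f"],(v-c["cy"])/c["f"],1]); o=c["T"][:3,3]
    return (o+d*(z-o[2])/d[2])
def w2p(c,p):
    q=np.linalg.inv(c["T"])@np.r_[p,1]; return c["f"]*q[:2]/q[2]+[c["cx"],c["cy"]]
def go(p,yaw=None):
    "rows needed: shift in units of 0.3 m, turn in units of 45 deg, for TCP at p, tool down, tool x at yaw"
    T=pose(); t=np.radians(yaw) if yaw is not None else np.arctan2(T[1,0],T[0,0])
    G=np.array([[np.cos(t),np.sin(t),0],[np.sin(t),-np.cos(t),0],[0,0,-1]])
    print("shift",np.round(T[:3,:3].T@(np.array(p)-T[:3,3])/.3,3),"turn",np.round(R.from_matrix(T[:3,:3].T@G).as_rotvec(degrees=True)/45,3))
E
python3 - <<'E'
from h import *
t=cam("top");s=cam("scene")
for n,a,b,z in [("cup mouth",(404,157),(208,221),.062),("chamber rim",(430,272),(271,160),.058),("lid knob",(316,229),(311,236),.05),("press knob",(228,147),(318,333),.069),("turq rim",(353,295),(330,182),.058)]:
    print(n,np.round(p2w(t,*a,z),3),np.round(p2w(s,*b,z),3))
print("lid brim",np.round(p2w(t,316,231,.003),3),"press disc",np.round(p2w(t,227,154,.004),3),np.round(p2w(s,318,349,.004),3))
print("tin",p2w(t,112,209,.08).round(3))
for q in [(152,243),(210,219),(239,286),(181,311)]: print("slab",p2w(t,*q,.015).round(3))
w=cam("wrist"); print(w["vertical_fov"],w["cx"],w["cy"],w["T_tool_cam"].round(3).tolist())
im=t["image"][180:380,320:560,::-1]; cv2.imwrite("pics/crop1.png",cv2.resize(im,None,fx=3,fy=3,interpolation=3))
E
```

```text
cup mouth [ 0.633 -0.18   0.062] [ 0.631 -0.173  0.062]
chamber rim [ 0.413 -0.232  0.058] [ 0.415 -0.231  0.058]
lid knob [ 0.491 -0.014  0.05 ] [ 0.495 -0.003  0.05 ]
press knob [0.642 0.157 0.069] [0.639 0.173 0.069]
turq rim [ 0.367 -0.087  0.058] [ 0.365 -0.084  0.058]
lid brim [ 0.49  -0.015  0.003] press disc [0.642 0.167 0.004] [0.639 0.173 0.004]
tin [0.517 0.368 0.08 ]
slab [0.458 0.308 0.015]
slab [0.508 0.195 0.015]
slab [0.378 0.134 0.015]
slab [0.326 0.246 0.015]
60.86840895883331 328.6745909873759 238.05761893707708 [[-0.0, -0.96, -0.281, 0.076], [1.0, -0.001, 0.001, -0.0], [-0.001, -0.281, 0.96, -0.137], [0.0, 0.0, 0.0, 1.0]]
```

View pics/crop1.png

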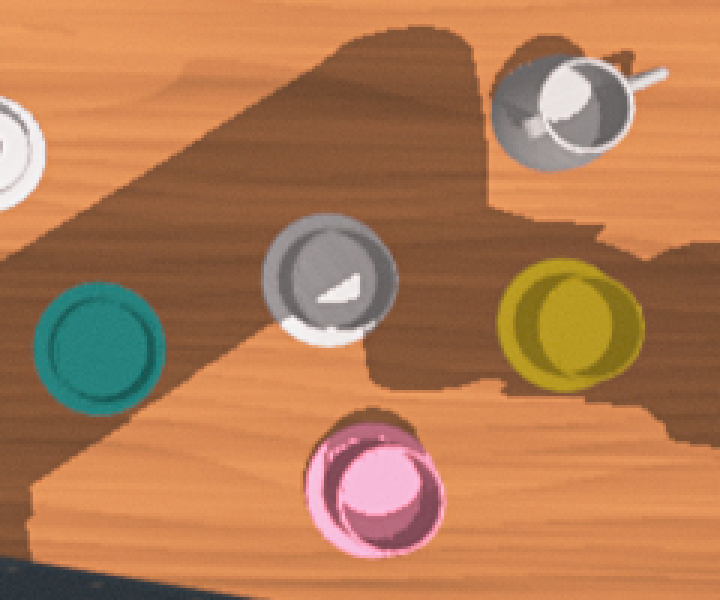

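The crop shows the grey steel chamber at crop (330,280), i.e. top (430,273), with turquoise, pink and yellow look-alikes around it. That one is the target. I'll start with the cup.

```bash
python3 -c "
from h import *
go([.632,-.177,.21])"
```

```text
shift [ 1.81  -0.854  0.125] turn [-0.001 -0.     0.   ]
```

Emit:
{"name": "step_arm", "arguments": {"steps": [[0.9,-0.43,0,0,0,0,-1],[0.9,-0.43,0,0,0,0,-1],[0.9,-0.43,0,0,0,0,-1],[0.9,-0.43,0,0,0,0,-1],[0.9,-0.43,0,0,0,0,-1],[0.9,-0.43,0,0,0,0,-1],[0.9,-0.43,0,0,0,0,-1],[0.9,-0.43,0,0,0,0,-1]]}}

```text
time_s: 0.92
position: [0.4169, -0.3795, 0.2475]
tcp_rot: [[0.947, 0.322, 0.001], [0.322, -0.947, 0.003], [0.002, -0.002, -1.0]]
force: [0.5, 0.3, -0.9]
opening: 1.0
grasp_force: 0.0
```

Emit:
{"name": "step_arm", "arguments": {"steps": [[0.9,-0.43,0.12,0,0,0,-1],[0.9,-0.43,0.12,0,0,0,-1],[0.9,-0.43,0.12,0,0,0,-1],[0.9,-0.43,0.12,0,0,0,-1],[0.9,-0.43,0.12,0,0,0,-1],[0.9,-0.43,0.12,0,0,0,-1],[0.9,-0.43,0.12,0,0,0,-1],[0.9,-0.43,0.12,0,0,0,-1]]}}

```text
time_s: 1.58
position: [0.632, -0.1723, 0.2106]
tcp_rot: [[0.947, 0.322, 0.002], [0.322, -0.947, 0.002], [0.002, -0.001, -1.0]]
force: [0.2, -0.6, -0.7]
opening: 1.0
grasp_force: 0.0
```

Emit:
{"name": "step_arm", "arguments": {"steps": [[0,0,0,0,0,0,-1],[0,0,0,0,0,0,-1],[0,0,0,0,0,0,-1],[0,0,0,0,0,0,-1]]}}

```text
time_s: 1.92
position: [0.6274, -0.1785, 0.2118]
tcp_rot: [[0.949, 0.315, -0.0], [0.315, -0.949, -0.0], [-0.001, 0.0, -1.0]]
force: [0.3, 0.7, 0.1]
opening: 0.998
grasp_force: 0.0
```

```bash
python3 -c "
from h import *
go([.632,-.177,.21]); print(read_state()['joint_positions'].round(1),pose()[:3,3].round(3))
c=cam('wrist'); im=np.ascontiguousarray(c['image'][:,:,::-1])
cv2.imwrite('pics/w1.png',im); np.savez('w1.npz',T=c['T'],cx=c['cx'],cy=c['cy'],f=c['f']); print(w2p(c,[.632,-.177,.062]))"
```

```text
shift [ 0.016 -0.     0.006] turn [0.    0.001 0.   ]
[-25.7  34.6  79.9  -0.   65.5  46. ] [ 0.627 -0.179  0.212]
[328.20590383 221.30529769]
```

View pics/w1.png

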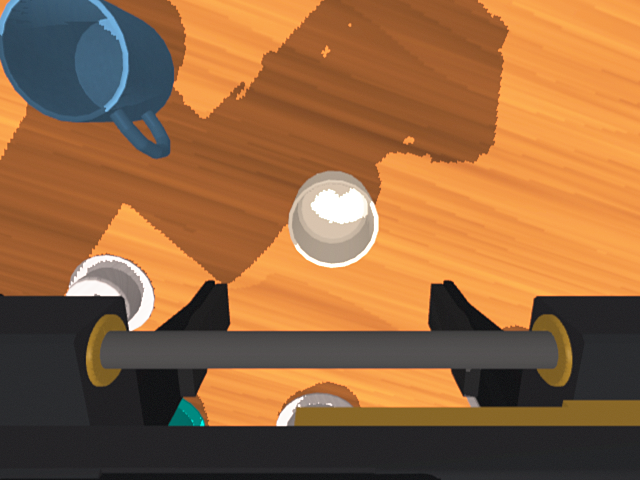

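The wrist view shows the cup's rim centred near (334,223), against a prediction of (328,221), so the estimate holds to within a few mm.

```bash
python3 -c "
from h import *
c=dict(np.load('w1.npz')); p=p2w(c,334,223,.062); print(p)
go([p[0],p[1],.056])"
```

```text
[ 0.63211827 -0.18137303  0.062     ]
shift [0.012 0.014 0.52 ] turn [0. 0. 0.]
```

Emit:
{"name": "step_arm", "arguments": {"steps": [[0.012,0.014,0.1,0,0,0,-1],[0.012,0.014,0.2,0,0,0,-1],[0.012,0.014,0.3,0,0,0,-1],[0.012,0.014,0.4,0,0,0,-1],[0.012,0.014,0.48,0,0,0,-1],[0.012,0.014,0.52,0,0,0,-1],[0.012,0.014,0.52,0,0,0,-1],[0.012,0.014,0.52,0,0,0,-1]]}}

```text
time_s: 2.63
position: [0.6332, -0.1805, 0.0558]
tcp_rot: [[0.949, 0.316, -0.0], [0.316, -0.949, 0.0], [-0.0, -0.0, -1.0]]
force: [0.5, -0.3, -0.6]
opening: 1.003
grasp_force: 0.0
```

Emit:
{"name": "step_arm", "arguments": {"steps": [[0,0,0,0,0,0,1],[0,0,0,0,0,0,1],[0,0,0,0,0,0,1],[0,0,0,0,0,0,1],[0,0,0,0,0,0,1],[0,0,0,0,0,0,1],[0,0,0,0,0,0,1],[0,0,0,0,0,0,1]]}}

```text
time_s: 3.3
position: [0.6339, -0.1797, 0.0568]
tcp_rot: [[0.948, 0.317, 0.002], [0.317, -0.948, -0.001], [0.001, 0.001, -1.0]]
force: [-0.1, 1.3, 6.6]
opening: 0.745
grasp_force: 29.8
```

```bash
python3 -c "
from h import *
go([.634,-.18,.2]);go([.42,.09,.25])"
```

```text
shift [ 0.001  0.001 -0.477] turn [ 0.002 -0.002 -0.   ]
shift [-0.39  -1.078 -0.646] turn [ 0.002 -0.002 -0.   ]
```

Emit:
{"name": "step_arm", "arguments": {"steps": [[0,0,-0.05,0,0,0,1],[0,0,-0.15,0,0,0,1],[0,0,-0.28,0,0,0,1],[0,0,-0.4,0,0,0,1],[0,0,-0.52,0,0,0,1],[0,0,-0.64,0,0,0,1],[0,0,-0.64,0,0,0,1]]}}

```text
time_s: 3.88
position: [0.6373, -0.1811, 0.256]
tcp_rot: [[0.948, 0.317, 0.014], [0.318, -0.948, -0.007], [0.011, 0.011, -1.0]]
force: [0.9, -1.1, -1.7]
opening: 0.736
grasp_force: 29.8
```

Emit:
{"name": "step_arm", "arguments": {"steps": [[-0.05,-0.13,0,0,0,0,1],[-0.1,-0.26,0,0,0,0,1],[-0.15,-0.39,0,0,0,0,1],[-0.2,-0.54,0,0,0,0,1],[-0.2,-0.54,0,0,0,0,1]]}}

```text
time_s: 4.3
position: [0.5174, -0.0391, 0.2458]
tcp_rot: [[0.947, 0.32, -0.011], [0.32, -0.947, 0.005], [-0.009, -0.009, -1.0]]
force: [-0.3, 0.3, -2.0]
opening: 0.74
grasp_force: 29.8
```

Emit:
{"name": "step_arm", "arguments": {"steps": [[-0.05,-0.13,0,0,0,0,1],[-0.1,-0.26,0,0,0,0,1],[-0.15,-0.39,0,0,0,0,1],[-0.2,-0.54,0,0,0,0,1],[-0.2,-0.54,0,0,0,0,1],[-0.2,-0.54,0,0,0,0,1],[-0.2,-0.54,0,0,0,0,1]]}}

```text
time_s: 4.88
position: [0.4172, 0.0897, 0.2476]
tcp_rot: [[0.948, 0.319, 0.001], [0.319, -0.948, -0.001], [0.001, 0.001, -1.0]]
force: [1.0, -0.6, -2.4]
opening: 0.74
grasp_force: 29.8
```

```bash
python3 -c "
from h import *
print(read_state()['joint_positions'].round(1),pose()[:3,3].round(3))
c=cam('wrist'); im=np.ascontiguousarray(c['image'][:,:,::-1])
cv2.imwrite('pics/w2.png',im); np.savez('w2.npz',T=c['T'],cx=c['cx'],cy=c['cy'],f=c['f']); print(w2p(c,[.428,.226,.02]))"
```

```text
[ -2.9  14.9 109.2  -0.   55.8  68.5] [0.417 0.09  0.248]
[183.55419861 145.76366065]
```

View pics/w2.png

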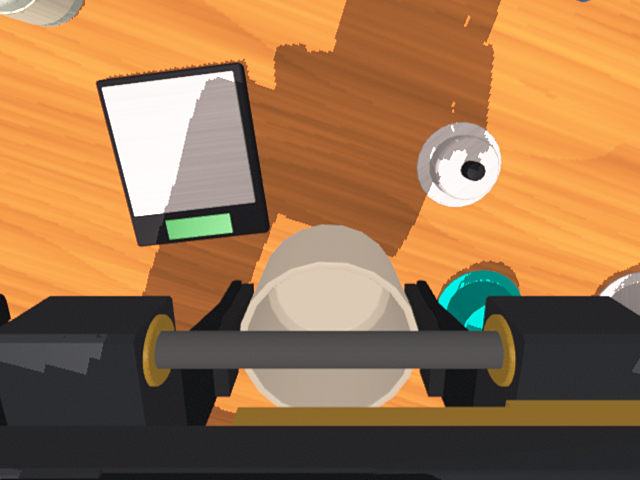

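The plate's corners are at about (101,86), (240,71), (256,203) and (134,217). The lid's brim is centred at (459,165) and its knob top at (473,170).

```bash
python3 -c "
from h import *
c=dict(np.load('w2.npz')); q=np.array([p2w(c,u,v,.02) for u,v in [(101,86),(240,71),(256,203),(134,217)]]); print(q.round(4),np.linalg.norm(q-np.roll(q,-1,0),axis=1).round(4),q.mean(0))
print('lid',p2w(c,459,165,.003),p2w(c,473,170,.05))
m=q.mean(0); go([m[0],m[1],.25]); print(read_state()['position'])"
```

```text
[[0.4539 0.3024 0.02  ]
 [0.5023 0.1952 0.02  ]
 [0.3992 0.1525 0.02  ]
 [0.3513 0.2546 0.02  ]] [0.1176 0.1115 0.1129 0.1132] [0.42666469 0.22618881 0.02      ]
lid [ 0.48909865 -0.01394979  0.003     ] [ 0.48904606 -0.01058191  0.05      ]
shift [ 0.172 -0.424 -0.008] turn [ 0.001 -0.002 -0.   ]
[0.41801226 0.0891541  0.24762466]
```

Emit:
{"name": "step_arm", "arguments": {"steps": [[0.06,-0.1,0,0,0,0,1],[0.12,-0.22,0,0,0,0,1],[0.172,-0.34,0,0,0,0,1],[0.172,-0.424,0,0,0,0,1],[0.172,-0.424,0,0,0,0,1],[0.172,-0.424,0.1,0,0,0,1],[0.172,-0.424,0.2,0,0,0,1],[0.172,-0.424,0.3,0,0,0,1]]}}

```text
time_s: 5.6
position: [0.4276, 0.2257, 0.1568]
tcp_rot: [[0.949, 0.316, 0.003], [0.316, -0.949, 0.0], [0.003, 0.001, -1.0]]
force: [0.0, -0.3, -1.4]
opening: 0.741
grasp_force: 29.8
```

Emit:
{"name": "step_arm", "arguments": {"steps": [[0,0,0.08,0,0,0,1],[0,0,0.15,0,0,0,1],[0,0,0.21,0,0,0,1],[0,0,0.24,0,0,0,1],[0,0,0.24,0,0,0,1],[0,0,0.24,0,0,0,1],[0,0,0.24,0,0,0,1]]}}

```text
time_s: 6.18
position: [0.4266, 0.2264, 0.0863]
tcp_rot: [[0.949, 0.317, 0.002], [0.317, -0.949, 0.0], [0.002, 0.0, -1.0]]
force: [-0.4, -0.2, -0.8]
opening: 0.743
grasp_force: 29.8
```

```bash
python3 -c "
from h import *
go([.4267,.2262,.0775],18.5); s=read_state();print(s['position'],s['force'])"
```

```text
shift [0.    0.001 0.029] turn [ 0.    -0.003 -0.001]
[0.42658825 0.22638108 0.08625815] [-0.41132662 -0.22890322 -0.8318844 ]
```

Emit:
{"name": "step_arm", "arguments": {"steps": [[0,0,0.008,0,0,0,1],[0,0,0.016,0,0,0,1],[0,0,0.022,0,0,0,1],[0,0,0.026,0,0,0,1],[0,0,0.029,0,0,0,1],[0,0,0.031,0,0,0,1],[0,0,0.031,0,0,0,1],[0,0,0.031,0,0,0,1]]}}

```text
time_s: 6.85
position: [0.4253, 0.2268, 0.0767]
tcp_rot: [[0.948, 0.317, 0.0], [0.317, -0.948, 0.0], [0.0, 0.0, -1.0]]
force: [-1.5, -0.5, 5.4]
opening: 0.745
grasp_force: 29.8
```

Emit:
{"name": "step_arm", "arguments": {"steps": [[0,0,0,0,0,0,0.2],[0,0,0,0,0,0,0],[0,0,0,0,0,0,-0.7],[0,0,0,0,0,0,-1],[0,0,0,0,0,0,-1],[0,0,0,0,0,0,-1],[0,0,0,0,0,0,-1],[0,0,0,0,0,0,-1]]}}

```text
time_s: 7.52
position: [0.4253, 0.2266, 0.0761]
tcp_rot: [[0.948, 0.317, -0.0], [0.317, -0.948, -0.0], [-0.0, 0.0, -1.0]]
force: [-0.6, -0.9, -0.3]
opening: 0.992
grasp_force: 0.0
```

Emit:
{"name": "step_arm", "arguments": {"steps": [[0,0,-0.05,0,0,0,-1],[0,0,-0.15,0,0,0,-1],[0,0,-0.25,0,0,0,-1],[0,0,-0.38,0,0,0,-1],[0,0,-0.48,0,0,0,-1],[0,0,-0.48,0,0,0,-1],[0,0,-0.48,0,0,0,-1],[0,0,-0.48,0,0,0,-1]]}}

```text
time_s: 8.18
position: [0.4246, 0.2264, 0.2198]
tcp_rot: [[0.948, 0.317, -0.001], [0.317, -0.948, -0.0], [-0.001, -0.0, -1.0]]
force: [-0.9, 0.5, -0.2]
opening: 0.998
grasp_force: 0.0
```

```bash
python3 -c "
from h import *
c=cam('wrist'); cv2.imwrite('pics/w3.png',c['image'][:,:,::-1]); np.savez('w3.npz',T=c['T'],cx=c['cx'],cy=c['cy'],f=c['f'])
print(w2p(c,[.4267,.2262,.082]))
go([.414,-.231,.22],18.5); s=read_state();print(s['position'],s['force'],s['opening'])"
```

```text
[329.57686426 229.47593514]
shift [-0.516  1.435 -0.002] turn [-0.     0.004 -0.   ]
[0.42420384 0.22630752 0.21910589] [ 0.82213141 -0.2217978   0.32458183] 1.0056940537526435
```

View pics/w3.png

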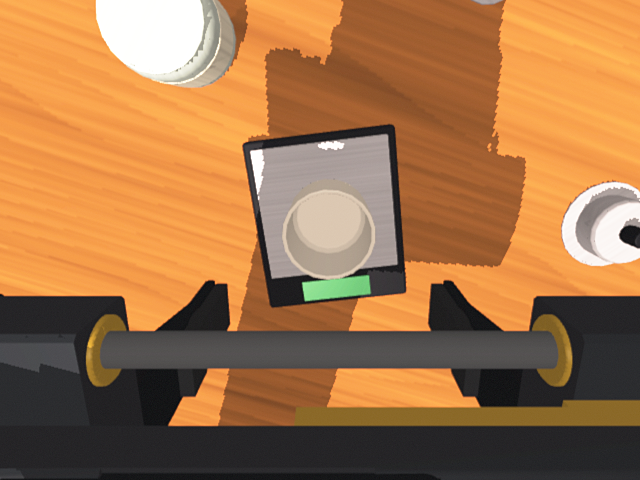

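The cup stands on the plate with its rim centred near (329,234). The plate corners are at (248,150), (389,134), (397,265) and (271,279).

```bash
python3 -c "
from h import *
c=dict(np.load('w3.npz')); q=np.array([p2w(c,u,v,.02) for u,v in [(248,150),(389,134),(397,265),(271,279)]]); print(np.linalg.norm(q-np.roll(q,-1,0),axis=1).round(4),q.mean(0))
print('cup',p2w(c,329,234,.082))"
```

```text
[0.1139 0.1118 0.1116 0.1127] [0.42600809 0.22867088 0.02      ]
cup [0.42347062 0.22554356 0.082     ]
```

Emit:
{"name": "step_arm", "arguments": {"steps": [[-0.05,0.13,0,0,0,0,-1],[-0.1,0.26,0,0,0,0,-1],[-0.15,0.39,0,0,0,0,-1],[-0.2,0.52,0,0,0,0,-1],[-0.26,0.66,0,0,0,0,-1],[-0.26,0.72,0,0,0,0,-1],[-0.26,0.72,0,0,0,0,-1]]}}

```text
time_s: 8.82
position: [0.4205, -0.0067, 0.2189]
tcp_rot: [[0.95, 0.312, -0.001], [0.312, -0.95, -0.001], [-0.001, 0.0, -1.0]]
force: [0.6, 0.5, -0.5]
opening: 1.003
grasp_force: 0.0
```

Emit:
{"name": "step_arm", "arguments": {"steps": [[-0.05,0.13,0,0,0,0,-1],[-0.1,0.26,0,0,0,0,-1],[-0.15,0.39,0,0,0,0,-1],[-0.2,0.52,0,0,0,0,-1],[-0.26,0.66,0,0,0,0,-1],[-0.26,0.715,0,0,0,0,-1],[-0.26,0.715,0,0,0,0,-1],[-0.26,0.715,0,0,0,0,-1]]}}

```text
time_s: 9.48
position: [0.4134, -0.2308, 0.2187]
tcp_rot: [[0.949, 0.315, -0.003], [0.315, -0.949, 0.003], [-0.001, -0.004, -1.0]]
force: [0.0, 0.6, -0.7]
opening: 1.0
grasp_force: 0.0
```

```bash
python3 -c "
from h import *
c=cam('wrist'); cv2.imwrite('pics/w4.png',c['image'][:,:,::-1]); np.savez('w4.npz',T=c['T'],cx=c['cx'],cy=c['cy'],f=c['f'])
print(w2p(c,[.414,-.231,.058]))
go([.414,-.231,.052],18.5); s=read_state();print(s['position'],s['joint_positions'].round())"
```

```text
[329.53430267 223.27888402]
shift [0.003 0.008 0.556] turn [-0.006  0.002 -0.   ]
[ 0.41302818 -0.22949911  0.2187858 ] [-43.  21. 105.   0.  54.  29.]
```

View pics/w4.png

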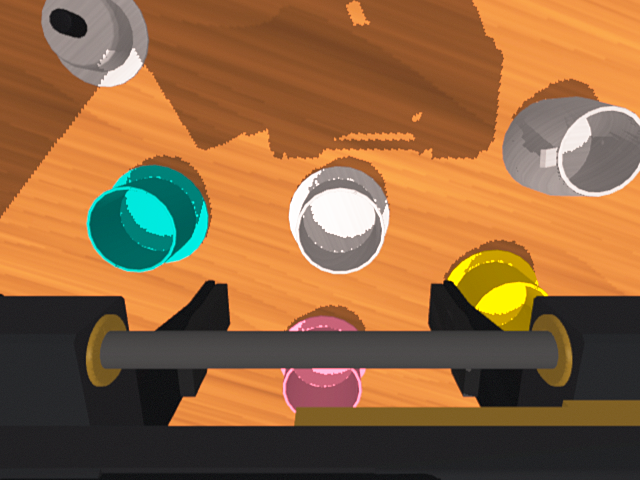

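The steel chamber's rim is centred near (341,230), with the flange at (339,214). It is uncoloured, with turquoise on the left, pink below and yellow on the right. It is a few mm off the prediction of (329,223).

```bash
python3 -c "
from h import *
c=dict(np.load('w4.npz')); p=p2w(c,341,230,.058); print(p,p2w(c,339,215,.009),p2w(c,500,298,.009),p2w(c,150,218,.009))
go([p[0],p[1],.052],18.5)"
```

```text
[ 0.41176862 -0.2408537   0.058     ] [ 0.41174959 -0.24040609  0.009     ] [ 0.38428267 -0.40659731  0.009     ] [ 0.35721303 -0.08492852  0.009     ]
shift [-0.015  0.037  0.556] turn [-0.006  0.002 -0.   ]
```

```bash
cat >> h.py <<'E'
def blob(c,u,v,r=75,smax=60):
    "bounding box of the unsaturated blob nearest pixel u,v"
    h=cv2.cvtColor(c["image"],cv2.COLOR_RGB2HSV); m=(h[:,:,1]<smax).astype(np.uint8)
    k=np.zeros_like(m); k[max(0,v-r):v+r,max(0,u-r):u+r]=1; m=cv2.morphologyEx(m*k,cv2.MORPH_CLOSE,np.ones((5,5)))
    n,l,s,ce=cv2.connectedComponentsWithStats(m); i=1+np.argmax(s[1:,4]); return s[i],ce[i]
E
python3 -c "
from h import *
print(pose()[:3,3])
c=cam('wrist');s,ce=blob(c,341,218);print(s,ce,pose()[:3,3])
q=p2w(c,s[0]+s[2]/2,215,.009);print(q)
t=cam('top');s,ce=blob(t,430,273,40);print(s,ce,p2w(t,s[0]+s[2]/2,s[1]+s[3]/2,.02))
"
```

```text
[ 0.41302818 -0.22949911  0.2187858 ]
[ 291  167  100  107 8399] [340.75830456 218.99976188] [ 0.41300791 -0.22887284  0.21900227]
[ 0.41177739 -0.24062816  0.009     ]
[ 398  239   72   74 3943] [437.65178798 281.51559726] [ 0.40570645 -0.24879347  0.02      ]
```

Emit:
{"name": "step_arm", "arguments": {"steps": [[-0.015,0.037,0.1,0,0,0,-1],[-0.015,0.037,0.2,0,0,0,-1],[-0.015,0.037,0.3,0,0,0,-1],[-0.015,0.037,0.36,0,0,0,-1],[-0.015,0.037,0.36,0,0,0,-1],[-0.015,0.037,0.36,0,0,0,-1],[-0.015,0.037,0.36,0,0,0,-1]]}}

```text
time_s: 10.22
position: [0.4138, -0.2425, 0.1131]
tcp_rot: [[0.948, 0.319, 0.001], [0.319, -0.948, -0.001], [0.001, 0.001, -1.0]]
force: [-0.3, -1.1, -0.1]
opening: 1.0
grasp_force: 0.0
```

```bash
python3 -c "
from h import *
print(pose()[:3,3]);c=cam('wrist');cv2.imwrite('pics/w5.png',c['image'][:,:,::-1]);print(w2p(c,[.4118,-.2408,.058]))
np.savez('w5.npz',T=c['T'],cx=c['cx'],cy=c['cy'],f=c['f'])
go([.4118,-.2408,.052],18.5)"
```

```text
[ 0.41376439 -0.24245124  0.11308129]
[323.93425628 278.95680881]
shift [-0.005 -0.01   0.205] turn [ 0.003 -0.001  0.001]
```

View pics/w5.png

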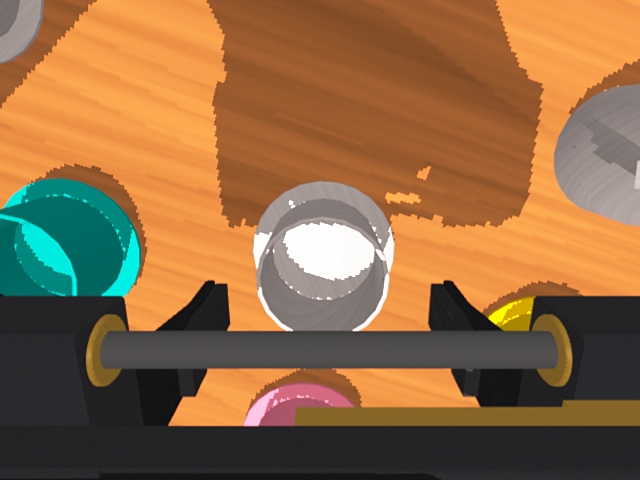

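The rim is centred at about (323,277), matching the prediction of (324,279). Going down and gripping.

Emit:
{"name": "step_arm", "arguments": {"steps": [[-0.005,-0.01,0.05,0,0,0,-1],[-0.005,-0.01,0.1,0,0,0,-1],[-0.005,-0.01,0.15,0,0,0,-1],[-0.005,-0.01,0.19,0,0,0,-1],[-0.005,-0.01,0.205,0,0,0,-1],[-0.005,-0.01,0.205,0,0,0,-1],[-0.005,-0.01,0.205,0,0,0,-1],[-0.005,-0.01,0.205,0,0,0,-1]]}}

```text
time_s: 10.93
position: [0.4114, -0.2412, 0.0518]
tcp_rot: [[0.948, 0.317, 0.002], [0.317, -0.948, -0.002], [0.001, 0.002, -1.0]]
force: [-0.3, -0.6, 0.5]
opening: 1.002
grasp_force: 0.0
```

Emit:
{"name": "step_arm", "arguments": {"steps": [[0,0,0,0,0,0,1],[0,0,0,0,0,0,1],[0,0,0,0,0,0,1],[0,0,0,0,0,0,1],[0,0,0,0,0,0,1],[0,0,0,0,0,0,1],[0,0,0,0,0,0,1],[0,0,0,0,0,0,1]]}}

```text
time_s: 11.6
position: [0.4109, -0.2407, 0.0511]
tcp_rot: [[0.948, 0.317, 0.0], [0.317, -0.948, -0.0], [0.0, 0.0, -1.0]]
force: [-0.8, 0.4, 5.5]
opening: 0.787
grasp_force: 30.0
```

Emit:
{"name": "step_arm", "arguments": {"steps": [[0,0,-0.05,0,0,0,1],[0,0,-0.15,0,0,0,1],[0,0,-0.28,0,0,0,1],[0,0,-0.4,0,0,0,1],[0,0,-0.52,0,0,0,1],[0,0,-0.62,0,0,0,1],[0,0,-0.66,0,0,0,1],[0,0,-0.66,0,0,0,1]]}}

```text
time_s: 12.27
position: [0.4122, -0.2419, 0.2517]
tcp_rot: [[0.948, 0.317, 0.005], [0.317, -0.948, -0.005], [0.003, 0.007, -1.0]]
force: [-0.0, 0.4, -0.8]
opening: 0.785
grasp_force: 30.0
```

```bash
python3 -c "
from h import *
go([.4235,.2256,.23],18.5);print(read_state()['position'])"
```

```text
shift [ 0.53  -1.466  0.065] turn [ 0.008 -0.004  0.   ]
[ 0.412195   -0.24192099  0.25172469]
```

Emit:
{"name": "step_arm", "arguments": {"steps": [[0.05,-0.13,0,0,0,0,1],[0.1,-0.26,0,0,0,0,1],[0.15,-0.39,0,0,0,0,1],[0.2,-0.52,0,0,0,0,1],[0.25,-0.65,0,0,0,0,1],[0.26,-0.73,0,0,0,0,1],[0.26,-0.73,0,0,0,0,1]]}}

```text
time_s: 12.85
position: [0.4117, -0.0035, 0.2468]
tcp_rot: [[0.947, 0.322, -0.007], [0.322, -0.947, 0.004], [-0.005, -0.006, -1.0]]
force: [-0.6, 0.3, -2.0]
opening: 0.785
grasp_force: 30.0
```

Emit:
{"name": "step_arm", "arguments": {"steps": [[0.05,-0.13,0,0,0,0,1],[0.1,-0.26,0,0,0,0,1],[0.15,-0.39,0,0,0,0,1],[0.2,-0.52,0,0,0,0,1],[0.25,-0.65,0,0,0,0,1],[0.26,-0.73,0,0,0,0,1],[0.26,-0.73,0,0,0,0,1],[0.26,-0.73,0,0,0,0,1]]}}

```text
time_s: 13.52
position: [0.4189, 0.2244, 0.2471]
tcp_rot: [[0.947, 0.32, -0.003], [0.32, -0.947, -0.002], [-0.003, 0.0, -1.0]]
force: [0.3, -0.6, -1.7]
opening: 0.784
grasp_force: 30.0
```

Emit:
{"name": "step_arm", "arguments": {"steps": [[0,0,0,0,0,0,1],[0,0,0,0,0,0,1]]}}

```text
time_s: 13.68
position: [0.4198, 0.2227, 0.248]
tcp_rot: [[0.949, 0.316, -0.002], [0.316, -0.949, -0.001], [-0.002, 0.0, -1.0]]
force: [-0.7, -0.1, -0.1]
opening: 0.786
grasp_force: 30.0
```

```bash
python3 -c "
from h import *
go([.4226,.2256,.145],18.5);print(read_state()['position'])"
```

```text
shift [ 0.013 -0.006  0.343] turn [ 0.     0.002 -0.002]
[0.419759   0.222743   0.24799709]
```

Emit:
{"name": "step_arm", "arguments": {"steps": [[0.013,-0.006,0.08,0,0,0,1],[0.013,-0.006,0.18,0,0,0,1],[0.013,-0.006,0.27,0,0,0,1],[0.013,-0.006,0.32,0,0,0,1],[0.013,-0.006,0.343,0,0,0,1],[0.013,-0.006,0.343,0,0,0,1],[0.013,-0.006,0.343,0,0,0,1],[0.013,-0.006,0.343,0,0,0,1]]}}

```text
time_s: 14.35
position: [0.424, 0.2269, 0.1469]
tcp_rot: [[0.949, 0.316, 0.002], [0.316, -0.949, 0.001], [0.002, 0.0, -1.0]]
force: [-0.1, 0.7, -1.4]
opening: 0.786
grasp_force: 30.0
```

```bash
python3 -c "
from h import *
go([.4226,.2256,.1272],18.5);print(read_state()['position'])"
```

```text
shift [-0.006  0.003  0.066] turn [ 0.    -0.003 -0.001]
[0.42404788 0.22688709 0.1468828 ]
```

Emit:
{"name": "step_arm", "arguments": {"steps": [[-0.004,0.002,0.015,0,0,0,1],[-0.004,0.002,0.03,0,0,0,1],[-0.004,0.002,0.042,0,0,0,1],[-0.004,0.002,0.05,0,0,0,1],[-0.004,0.002,0.056,0,0,0,1],[-0.004,0.002,0.06,0,0,0,1],[-0.004,0.002,0.06,0,0,0,1],[-0.004,0.002,0.06,0,0,0,1]]}}

```text
time_s: 15.02
position: [0.422, 0.2262, 0.1278]
tcp_rot: [[0.948, 0.317, -0.0], [0.317, -0.948, -0.0], [-0.0, -0.0, -1.0]]
force: [-0.1, -0.4, -1.7]
opening: 0.784
grasp_force: 30.0
```

Emit:
{"name": "step_arm", "arguments": {"steps": [[0,0,0.003,0,0,0,1],[0,0,0.006,0,0,0,1],[0,0,0.009,0,0,0,1],[0,0,0.009,0,0,0,1],[0,0,0.009,0,0,0,1]]}}

```text
time_s: 15.43
position: [0.4223, 0.2263, 0.127]
tcp_rot: [[0.948, 0.317, 0.002], [0.317, -0.948, 0.0], [0.002, 0.0, -1.0]]
force: [-3.0, -0.4, 14.4]
opening: 0.783
grasp_force: 30.0
```

Seated at the expected height. Releasing and rising.

Emit:
{"name": "step_arm", "arguments": {"steps": [[0,0,-0.004,0,0,0,1],[0,0,-0.004,0,0,0,0.2],[0,0,-0.004,0,0,0,0],[0,0,-0.004,0,0,0,-0.7],[0,0,-0.004,0,0,0,-1],[0,0,-0.004,0,0,0,-1],[0,0,-0.004,0,0,0,-1],[0,0,-0.004,0,0,0,-1]]}}

```text
time_s: 16.1
position: [0.4219, 0.2261, 0.1261]
tcp_rot: [[0.948, 0.317, -0.001], [0.317, -0.948, -0.0], [-0.001, -0.0, -1.0]]
force: [-1.1, -0.8, -0.5]
opening: 0.981
grasp_force: 0.0
```

Emit:
{"name": "step_arm", "arguments": {"steps": [[0,0,-0.05,0,0,0,-1],[0,0,-0.15,0,0,0,-1],[0,0,-0.28,0,0,0,-1],[0,0,-0.4,0,0,0,-1],[0,0,-0.45,0,0,0,-1],[0,0,-0.45,0,0,0,-1],[0,0,-0.45,0,0,0,-1],[0,0,-0.45,0,0,0,-1]]}}

```text
time_s: 16.77
position: [0.4209, 0.2259, 0.2602]
tcp_rot: [[0.948, 0.317, -0.003], [0.317, -0.948, -0.001], [-0.003, -0.0, -1.0]]
force: [-0.4, 0.1, 0.5]
opening: 1.001
grasp_force: 0.0
```

Emit:
{"name": "step_arm", "arguments": {"steps": [[0,0,0,0,0,0,-1],[0,0,0,0,0,0,-1]]}}

```text
time_s: 16.93
position: [0.421, 0.2259, 0.2597]
tcp_rot: [[0.948, 0.317, -0.004], [0.317, -0.948, -0.001], [-0.004, -0.0, -1.0]]
force: [0.1, 0.9, -0.2]
opening: 0.998
grasp_force: 0.0
```

```bash
python3 -c "
from h import *
c=cam('wrist'); cv2.imwrite('pics/w6.png',c['image'][:,:,::-1]); np.savez('w6.npz',T=c['T'],cx=c['cx'],cy=c['cy'],f=c['f'])
print(w2p(c,[.4235,.2257,.134]))
go([.640,.171,.24],18.5); s=read_state();print(s['position'])"
```

```text
[329.7328301  233.25145998]
shift [0.634 0.405 0.064] turn [-0.     0.004 -0.   ]
[0.42126774 0.22592851 0.25993719]
```

View pics/w6.png

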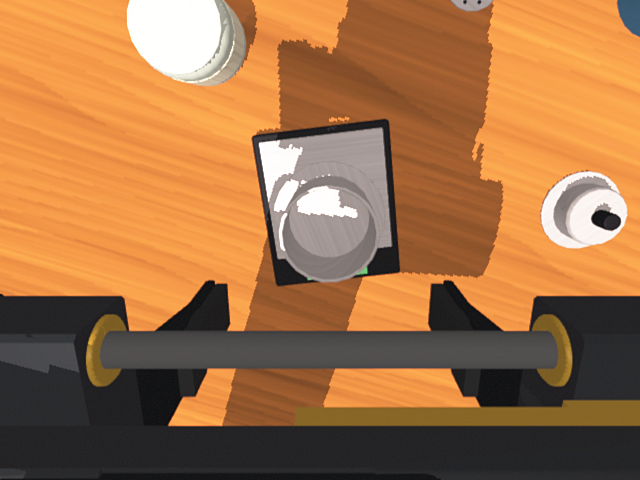

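The chamber sits upright on the cup with its rim centred at (329,233), as predicted. Next is the press.

Emit:
{"name": "step_arm", "arguments": {"steps": [[0.1,0.07,0,0,0,0,-1],[0.21,0.14,0,0,0,0,-1],[0.32,0.21,0,0,0,0,-1],[0.43,0.28,0,0,0,0,-1],[0.54,0.34,0.03,0,0,0,-1],[0.634,0.405,0.064,0,0,0,-1],[0.634,0.405,0.064,0,0,0,-1],[0.634,0.405,0.064,0,0,0,-1]]}}

```text
time_s: 17.65
position: [0.6414, 0.1702, 0.2391]
tcp_rot: [[0.949, 0.315, -0.004], [0.315, -0.949, -0.0], [-0.004, -0.001, -1.0]]
force: [-0.7, 0.2, -0.8]
opening: 1.002
grasp_force: 0.0
```

Emit:
{"name": "step_arm", "arguments": {"steps": [[0,0,0,0,0,0,-1],[0,0,0,0,0,0,-1],[0,0,0,0,0,0,-1]]}}

```text
time_s: 17.9
position: [0.6397, 0.1719, 0.2426]
tcp_rot: [[0.948, 0.318, -0.0], [0.318, -0.948, 0.0], [-0.0, -0.0, -1.0]]
force: [0.2, -0.7, -0.3]
opening: 1.003
grasp_force: 0.0
```

```bash
python3 -c "
from h import *
c=cam('wrist'); cv2.imwrite('pics/w7.png',c['image'][:,:,::-1]); np.savez('w7.npz',T=c['T'],cx=c['cx'],cy=c['cy'],f=c['f'])
print(w2p(c,[.64,.171,.069]),w2p(c,[.64,.171,.004]))
s=read_state();print(s['position'])"
```

```text
[329.51165898 220.07011618] [329.28346046 203.42508733]
[0.6399036  0.17193872 0.24285161]
```

View pics/w7.png

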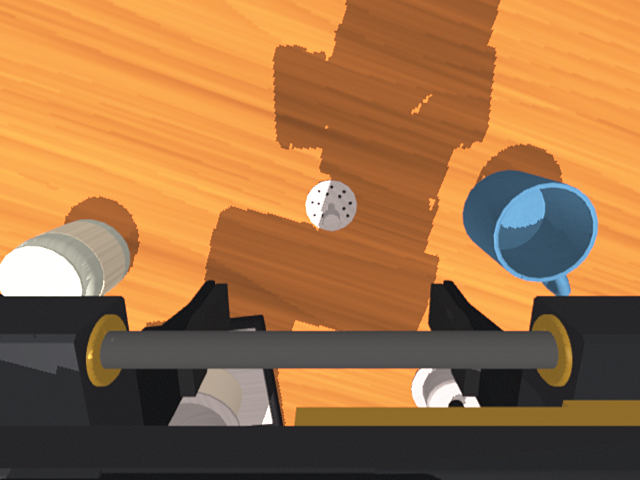

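The press stands with its disc centred at (331,205) and its knob top near (331,222), about 2 px from the prediction.

```bash
python3 -c "
from h import *
c=dict(np.load('w7.npz')); print(p2w(c,331,205.5,.004),p2w(c,331,222,.069))
p=p2w(c,331,205.5,.004)
go([p[0],p[1],.075],18.5)"
```

```text
[0.63863891 0.1688496  0.004     ] [0.63889705 0.16940128 0.069     ]
shift [-0.007  0.008  0.56 ] turn [-0.    -0.     0.001]
```

Emit:
{"name": "step_arm", "arguments": {"steps": [[-0.007,0.008,0.1,0,0,0,-1],[-0.007,0.008,0.2,0,0,0,-1],[-0.007,0.008,0.3,0,0,0,-1],[-0.007,0.008,0.4,0,0,0,-1],[-0.007,0.008,0.5,0,0,0,-0.5],[-0.007,0.008,0.55,0,0,0,0],[-0.007,0.008,0.56,0,0,0,0],[-0.007,0.008,0.56,0,0,0,0]]}}

```text
time_s: 18.62
position: [0.6387, 0.1687, 0.0736]
tcp_rot: [[0.948, 0.318, -0.002], [0.318, -0.948, -0.0], [-0.002, -0.0, -1.0]]
force: [1.0, -0.3, 0.2]
opening: 0.785
grasp_force: 0.0
```

Emit:
{"name": "step_arm", "arguments": {"steps": [[0,0,0,0,0,0,0],[0,0,0,0,0,0,0.5],[0,0,0,0,0,0,1],[0,0,0,0,0,0,1],[0,0,0,0,0,0,1],[0,0,0,0,0,0,1],[0,0,0,0,0,0,1],[0,0,0,0,0,0,1]]}}

```text
time_s: 19.28
position: [0.6397, 0.1683, 0.0742]
tcp_rot: [[0.948, 0.317, 0.0], [0.317, -0.948, 0.0], [0.0, -0.0, -1.0]]
force: [0.1, -0.1, 1.0]
opening: 0.165
grasp_force: 0.3
```

Emit:
{"name": "step_arm", "arguments": {"steps": [[0,0,0,0,0,0,1],[0,0,0,0,0,0,1],[0,0,0,0,0,0,1],[0,0,0,0,0,0,1]]}}

```text
time_s: 19.62
position: [0.6396, 0.1683, 0.074]
tcp_rot: [[0.948, 0.317, -0.0], [0.317, -0.948, -0.0], [-0.0, -0.0, -1.0]]
force: [-0.0, 0.4, -0.9]
opening: 0.149
grasp_force: 30.0
```

Emit:
{"name": "step_arm", "arguments": {"steps": [[0,0,-0.05,0,0,0,1],[0,0,-0.15,0,0,0,1],[0,0,-0.28,0,0,0,1],[0,0,-0.4,0,0,0,1],[0,0,-0.52,0,0,0,1],[0,0,-0.62,0,0,0,1],[0,0,-0.66,0,0,0,1],[0,0,-0.66,0,0,0,1]]}}

```text
time_s: 20.28
position: [0.6416, 0.1686, 0.276]
tcp_rot: [[0.948, 0.317, 0.008], [0.317, -0.948, 0.001], [0.008, 0.002, -1.0]]
force: [-0.9, -0.4, -0.5]
opening: 0.149
grasp_force: 30.0
```

Emit:
{"name": "step_arm", "arguments": {"steps": [[-0.08,-0.05,0,0,0,0,1],[-0.18,-0.12,0,0,0,0,1],[-0.28,-0.19,0,0,0,0,1],[-0.38,-0.26,0,0,0,0,1],[-0.48,-0.32,0,0,0,0,1],[-0.58,-0.39,0,0,0,0,1],[-0.6,-0.4,0,0,0,0,1],[-0.6,-0.4,0,0,0,0,1]]}}

```text
time_s: 20.95
position: [0.4264, 0.225, 0.2699]
tcp_rot: [[0.948, 0.319, -0.007], [0.319, -0.948, -0.002], [-0.007, -0.001, -1.0]]
force: [0.8, -0.6, -1.1]
opening: 0.152
grasp_force: 30.0
```

Emit:
{"name": "step_arm", "arguments": {"steps": [[0,0,0,0,0,0,1],[0,0,0,0,0,0,1],[0,0,0,0,0,0,1]]}}

```text
time_s: 21.2
position: [0.4325, 0.2247, 0.2716]
tcp_rot: [[0.949, 0.316, 0.0], [0.316, -0.949, -0.0], [0.0, 0.0, -1.0]]
force: [-0.0, -0.6, -0.2]
opening: 0.151
grasp_force: 30.0
```

```bash
python3 -c "
from h import *
s=read_state();print(s['position'],s['opening'],s['joint_positions'].round(1))
go([.4238,.2256,.225],18.5);go([.4238,.2256,.161],18.5)"
```

```text
[0.43248337 0.22469207 0.27161074] 0.1509036396144024 [14.3 17.8 99.7 -0.  62.5 85.9]
shift [-0.027 -0.012  0.155] turn [ 0.    -0.    -0.002]
shift [-0.027 -0.012  0.369] turn [ 0.    -0.    -0.002]
```

Emit:
{"name": "step_arm", "arguments": {"steps": [[-0.015,-0.006,0,0,0,0,1],[-0.027,-0.012,0.02,0,0,0,1],[-0.027,-0.012,0.08,0,0,0,1],[-0.027,-0.012,0.13,0,0,0,1],[-0.027,-0.012,0.155,0,0,0,1],[-0.027,-0.012,0.155,0,0,0,1],[-0.027,-0.012,0.155,0,0,0,1],[-0.027,-0.012,0.155,0,0,0,1]]}}

```text
time_s: 21.87
position: [0.4226, 0.226, 0.2261]
tcp_rot: [[0.948, 0.317, 0.001], [0.317, -0.948, 0.0], [0.001, 0.0, -1.0]]
force: [-0.5, -1.0, -1.0]
opening: 0.154
grasp_force: 30.0
```

```bash
python3 -c "
from h import *
s=read_state();print(s['position'],s['opening'])
c=cam('wrist'); cv2.imwrite('pics/w8.png',c['image'][:,:,::-1]); np.savez('w8.npz',T=c['T'],cx=c['cx'],cy=c['cy'],f=c['f'])
print(w2p(c,[.4235,.2257,.134]))
go([.4238,.2256,.161],18.5)"
```

```text
[0.42264765 0.22600557 0.22614826] 0.1540371377100653
[329.25982238 252.13219509]
shift [0.002 0.002 0.218] turn [ 0.    -0.002 -0.   ]
```

View pics/w8.png

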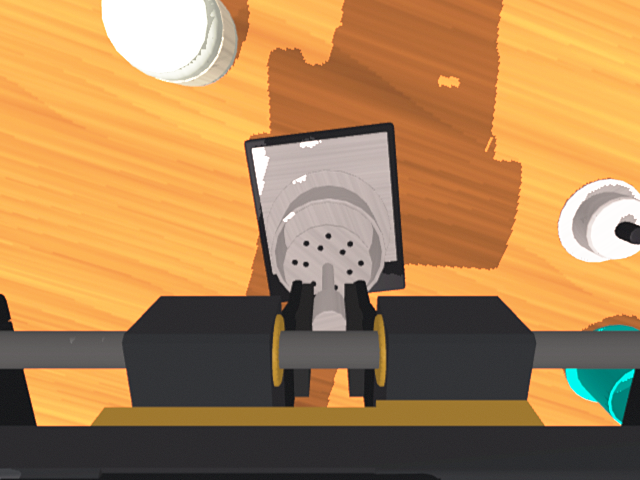

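The press hangs upright, disc centred near (331,257), over the chamber mouth. Lowering.

Emit:
{"name": "step_arm", "arguments": {"steps": [[0.002,0.001,0.03,0,0,0,1],[0.002,0.001,0.06,0,0,0,1],[0.002,0.001,0.09,0,0,0,1],[0.002,0.001,0.12,0,0,0,1],[0.002,0.001,0.15,0,0,0,1],[0.002,0.001,0.18,0,0,0,1],[0.002,0.001,0.195,0,0,0,1],[0.002,0.001,0.2,0,0,0,1]]}}

```text
time_s: 22.58
position: [0.4221, 0.2256, 0.1644]
tcp_rot: [[0.948, 0.317, -0.002], [0.317, -0.948, -0.001], [-0.002, -0.0, -1.0]]
force: [0.1, 0.7, -1.4]
opening: 0.148
grasp_force: 30.0
```

Emit:
{"name": "step_arm", "arguments": {"steps": [[0,0,0.002,0,0,0,1],[0,0,0.005,0,0,0,1],[0,0,0.008,0,0,0,1],[0,0,0.011,0,0,0,1],[0,0,0.014,0,0,0,1],[0,0,0.014,0,0,0,1],[0,0,0.014,0,0,0,1],[0,0,0.014,0,0,0,1]]}}

```text
time_s: 23.25
position: [0.4228, 0.2258, 0.1616]
tcp_rot: [[0.948, 0.317, 0.0], [0.317, -0.948, 0.0], [0.0, 0.0, -1.0]]
force: [0.6, 0.4, -0.9]
opening: 0.15
grasp_force: 30.0
```

Emit:
{"name": "step_arm", "arguments": {"steps": [[0,0,0.001,0,0,0,1],[0,0,0.002,0,0,0,1],[0,0,0.003,0,0,0,1],[0,0,0.004,0,0,0,1],[0,0,0.004,0,0,0,1],[0,0,0.004,0,0,0,1]]}}

```text
time_s: 23.75
position: [0.423, 0.226, 0.1608]
tcp_rot: [[0.948, 0.317, 0.001], [0.317, -0.948, 0.0], [0.001, -0.0, -1.0]]
force: [-0.7, 0.9, 6.1]
opening: 0.154
grasp_force: 30.0
```

Contact at the expected height. I'll release with a small opening and rise.

Emit:
{"name": "step_arm", "arguments": {"steps": [[0,0,0,0,0,0,0.65],[0,0,0,0,0,0,0.5],[0,0,0,0,0,0,0.4],[0,0,0,0,0,0,0.4],[0,0,0,0,0,0,0.4],[0,0,0,0,0,0,0.4]]}}

```text
time_s: 24.25
position: [0.4227, 0.2257, 0.1601]
tcp_rot: [[0.948, 0.317, -0.0], [0.317, -0.948, -0.0], [-0.0, 0.0, -1.0]]
force: [-0.0, -0.8, 0.2]
opening: 0.294
grasp_force: 0.0
```

Emit:
{"name": "step_arm", "arguments": {"steps": [[0,0,-0.03,0,0,0,0.4],[0,0,-0.1,0,0,0,0.4],[0,0,-0.2,0,0,0,0.4],[0,0,-0.28,0,0,0,0.4],[0,0,-0.32,0,0,0,0],[0,0,-0.32,0,0,0,0],[0,0,-0.32,0,0,0,-1],[0,0,-0.32,0,0,0,-1]]}}

```text
time_s: 24.92
position: [0.422, 0.2256, 0.2556]
tcp_rot: [[0.948, 0.317, -0.002], [0.317, -0.948, -0.0], [-0.002, -0.0, -1.0]]
force: [0.1, -0.3, -0.4]
opening: 0.516
grasp_force: 0.0
```

Emit:
{"name": "step_arm", "arguments": {"steps": [[0,0,0,0,0,0,-1],[0,0,0,0,0,0,-1]]}}

```text
time_s: 25.08
position: [0.422, 0.2256, 0.2551]
tcp_rot: [[0.948, 0.317, -0.003], [0.317, -0.948, -0.001], [-0.003, -0.0, -1.0]]
force: [-0.5, 1.2, -0.0]
opening: 0.668
grasp_force: 0.0
```

```bash
python3 -c "
from h import *
s=read_state();print(s['position'],s['opening'])
c=cam('wrist'); cv2.imwrite('pics/w9.png',c['image'][:,:,::-1]); np.savez('w9.npz',T=c['T'],cx=c['cx'],cy=c['cy'],f=c['f'])
print(w2p(c,[.4235,.2257,.134]))
go([.489,-.0125,.22],18.5)"
```

```text
[0.4219897  0.22556422 0.25510339] 0.668005112799291
[328.8564501  236.52982191]
shift [-0.04   0.823  0.117] turn [-0.     0.003 -0.   ]
```

View pics/w9.png

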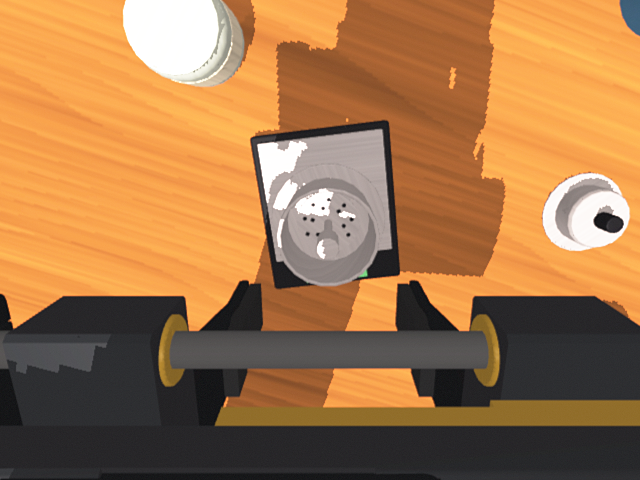

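The press is down in the chamber with its knob at (327,246), and the rim is still centred at (329,236). Next is the lid.

Emit:
{"name": "step_arm", "arguments": {"steps": [[0,0.1,0,0,0,0,-1],[-0.01,0.23,0,0,0,0,-1],[-0.02,0.36,0.02,0,0,0,-1],[-0.03,0.49,0.05,0,0,0,-1],[-0.04,0.62,0.1,0,0,0,-1],[-0.04,0.75,0.117,0,0,0,-1],[-0.04,0.823,0.117,0,0,0,-1],[-0.04,0.823,0.117,0,0,0,-1]]}}

```text
time_s: 25.8
position: [0.4918, -0.0166, 0.2202]
tcp_rot: [[0.95, 0.312, 0.001], [0.312, -0.95, -0.002], [0.0, 0.002, -1.0]]
force: [0.6, 0.8, -0.6]
opening: 0.999
grasp_force: 0.0
```

Emit:
{"name": "step_arm", "arguments": {"steps": [[0,0,0,0,0,0,-1],[0,0,0,0,0,0,-1],[0,0,0,0,0,0,-1]]}}

```text
time_s: 26.05
position: [0.4888, -0.0109, 0.2209]
tcp_rot: [[0.948, 0.319, -0.001], [0.319, -0.948, 0.001], [-0.001, -0.001, -1.0]]
force: [-0.2, 0.3, 1.3]
opening: 0.995
grasp_force: 0.0
```

```bash
python3 -c "
from h import *
s=read_state();print(s['position'],s['opening'])
c=cam('wrist'); cv2.imwrite('pics/w10.png',c['image'][:,:,::-1]); np.savez('w10.npz',T=c['T'],cx=c['cx'],cy=c['cy'],f=c['f'])
print(w2p(c,[.489,-.0125,.05]),w2p(c,[.489,-.0125,.003]),blob(c,329,215,68))"
```

```text
[ 0.48883468 -0.01089552  0.2209246 ] 0.9948203021366824
[330.51093819 221.1522637 ] [330.25753451 208.28560126] (array([ 289,  165,   87,   86, 5817], dtype=int32), array([331.63194086, 207.43716692]))
```

View pics/w10.png

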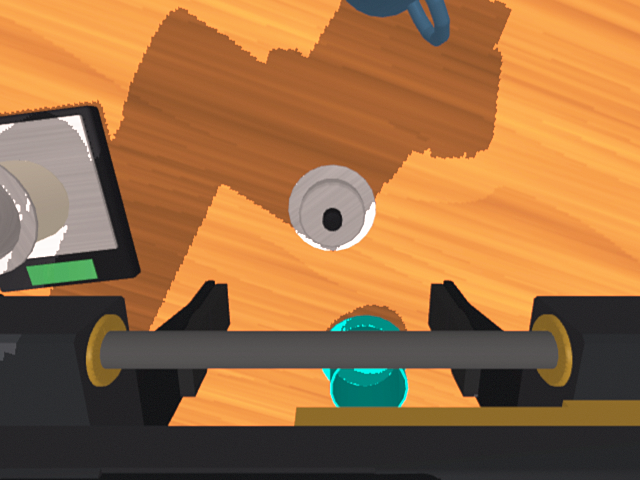

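The lid's brim is centred at (332.5,208) and its black knob at (333,219), within about 2 px of the prediction.

```bash
python3 -c "
from h import *
c=dict(np.load('w10.npz')); p=p2w(c,332.5,208,.002); print(p)
go([p[0],p[1],.058],18.5)"
```

```text
[ 0.48967471 -0.01437801  0.002     ]
shift [-0.001  0.012  0.544] turn [-0.001  0.001  0.002]
```

Emit:
{"name": "step_arm", "arguments": {"steps": [[0,0.012,0.1,0,0,0,-1],[0,0.012,0.2,0,0,0,-1],[0,0.012,0.3,0,0,0,-1],[0,0.012,0.4,0,0,0,-0.5],[0,0.012,0.48,0,0,0,0],[0,0.012,0.52,0,0,0,0],[0,0.012,0.54,0,0,0,0],[0,0.012,0.54,0,0,0,0]]}}

```text
time_s: 26.77
position: [0.49, -0.0144, 0.0582]
tcp_rot: [[0.948, 0.319, -0.002], [0.319, -0.948, 0.001], [-0.002, -0.001, -1.0]]
force: [0.0, -0.0, -0.6]
opening: 0.711
grasp_force: 0.0
```

Emit:
{"name": "step_arm", "arguments": {"steps": [[0,0,0,0,0,0,0],[0,0,0,0,0,0,0.5],[0,0,0,0,0,0,1],[0,0,0,0,0,0,1],[0,0,0,0,0,0,1],[0,0,0,0,0,0,1],[0,0,0,0,0,0,1],[0,0,0,0,0,0,1]]}}

```text
time_s: 27.43
position: [0.4909, -0.0156, 0.0595]
tcp_rot: [[0.948, 0.317, 0.0], [0.317, -0.948, -0.0], [0.0, 0.0, -1.0]]
force: [-1.8, 0.4, 3.2]
opening: 0.175
grasp_force: 30.0
```

Emit:
{"name": "step_arm", "arguments": {"steps": [[0,0,0,0,0,0,1],[0,0,0,0,0,0,1],[0,0,0,0,0,0,1],[0,0,0,0,0,0,1]]}}

```text
time_s: 27.77
position: [0.4908, -0.0156, 0.0594]
tcp_rot: [[0.948, 0.317, 0.0], [0.317, -0.948, -0.0], [0.0, 0.0, -1.0]]
force: [-1.2, 0.5, 5.8]
opening: 0.171
grasp_force: 30.0
```

Emit:
{"name": "step_arm", "arguments": {"steps": [[0,0,-0.05,0,0,0,1],[0,0,-0.15,0,0,0,1],[0,0,-0.28,0,0,0,1],[0,0,-0.4,0,0,0,1],[0,0,-0.52,0,0,0,1],[0,0,-0.64,0,0,0,1],[0,0,-0.73,0,0,0,1],[0,0,-0.73,0,0,0,1]]}}

```text
time_s: 28.43
position: [0.4941, -0.0164, 0.2836]
tcp_rot: [[0.948, 0.317, 0.012], [0.318, -0.948, -0.003], [0.01, 0.007, -1.0]]
force: [1.2, -1.0, -1.2]
opening: 0.171
grasp_force: 30.0
```

```bash
python3 -c "
from h import *
print(read_state()['position']);go([.4242,.2259,.275],18.5)"
```

```text
[ 0.49411938 -0.01636815  0.28359473]
shift [ 0.035 -0.84   0.023] turn [ 0.009 -0.013  0.   ]
```

Emit:
{"name": "step_arm", "arguments": {"steps": [[0,-0.08,0,0,0,0,1],[0.01,-0.2,0,0,0,0,1],[0.02,-0.32,0,0,0,0,1],[0.03,-0.44,0,0,0,0,1],[0.04,-0.56,0,0,0,0,1],[0.045,-0.68,0,0,0,0,1],[0.045,-0.78,0,0,0,0,1],[0.045,-0.84,0,0,0,0,1]]}}

```text
time_s: 29.1
position: [0.4215, 0.23, 0.2767]
tcp_rot: [[0.948, 0.319, -0.003], [0.319, -0.948, 0.0], [-0.003, -0.001, -1.0]]
force: [-0.2, -1.1, -0.7]
opening: 0.169
grasp_force: 30.0
```

Emit:
{"name": "step_arm", "arguments": {"steps": [[0,0,0,0,0,0,1],[0,0,0,0,0,0,1],[0,0,0,0,0,0,1],[0,0,0,0,0,0,1]]}}

```text
time_s: 29.43
position: [0.4239, 0.2267, 0.2776]
tcp_rot: [[0.949, 0.316, -0.001], [0.316, -0.949, -0.001], [-0.001, 0.0, -1.0]]
force: [0.4, 0.1, -1.4]
opening: 0.173
grasp_force: 30.0
```

```bash
python3 -c "
from h import *
print(read_state()['position']);go([.4242,.2259,.215],18.5)"
```

```text
[0.42393216 0.22666907 0.27762737]
shift [0.    0.003 0.209] turn [ 0.001  0.001 -0.002]
```

Emit:
{"name": "step_arm", "arguments": {"steps": [[0,0.002,0.04,0,0,0,1],[0,0.002,0.09,0,0,0,1],[0,0.002,0.14,0,0,0,1],[0,0.002,0.18,0,0,0,1],[0,0.002,0.21,0,0,0,1],[0,0.002,0.235,0,0,0,1],[0,0.002,0.25,0,0,0,1],[0,0.002,0.25,0,0,0,1]]}}

```text
time_s: 30.1
position: [0.4237, 0.2266, 0.2024]
tcp_rot: [[0.949, 0.316, -0.001], [0.316, -0.949, -0.0], [-0.002, -0.0, -1.0]]
force: [-0.4, 1.0, -0.6]
opening: 0.178
grasp_force: 30.0
```

Emit:
{"name": "step_arm", "arguments": {"steps": [[0,0,0,0,0,0,1],[0,0,0,0,0,0,1],[0,0,0,0,0,0,1],[0,0,0,0,0,0,1]]}}

```text
time_s: 30.43
position: [0.4242, 0.2273, 0.2037]
tcp_rot: [[0.948, 0.317, 0.001], [0.317, -0.948, 0.0], [0.001, 0.0, -1.0]]
force: [-0.2, -0.1, -1.4]
opening: 0.172
grasp_force: 30.0
```

```bash
python3 -c "
from h import *
s=read_state();print(s['position'],s['force']);go([.4242,.2259,.1936],18.5)"
```

```text
[0.42421231 0.22725888 0.20369533] [-0.16170586 -0.13585835 -1.37514188]
shift [-0.002  0.004  0.034] turn [ 0.    -0.002  0.   ]
```

Emit:
{"name": "step_arm", "arguments": {"steps": [[-0.001,0.004,0.006,0,0,0,1],[-0.001,0.004,0.012,0,0,0,1],[-0.001,0.004,0.017,0,0,0,1],[-0.001,0.004,0.022,0,0,0,1],[-0.001,0.004,0.026,0,0,0,1],[-0.001,0.004,0.029,0,0,0,1],[-0.001,0.004,0.029,0,0,0,1],[-0.001,0.004,0.029,0,0,0,1]]}}

```text
time_s: 31.1
position: [0.4239, 0.2259, 0.1944]
tcp_rot: [[0.948, 0.317, -0.0], [0.317, -0.948, -0.0], [-0.0, -0.0, -1.0]]
force: [-0.3, -0.0, -0.4]
opening: 0.172
grasp_force: 30.0
```

Emit:
{"name": "step_arm", "arguments": {"steps": [[0,0,0.002,0,0,0,1],[0,0,0.004,0,0,0,1],[0,0,0.006,0,0,0,1],[0,0,0.006,0,0,0,1],[0,0,0.006,0,0,0,1],[0,0,0.006,0,0,0,1]]}}

```text
time_s: 31.6
position: [0.4242, 0.226, 0.1934]
tcp_rot: [[0.948, 0.317, 0.001], [0.317, -0.948, 0.0], [0.001, 0.0, -1.0]]
force: [-2.1, -0.5, 5.1]
opening: 0.173
grasp_force: 30.0
```

Contact at the expected height. I'll release with a small opening, rise and take a last look.

Emit:
{"name": "step_arm", "arguments": {"steps": [[0,0,0,0,0,0,0.6],[0,0,0,0,0,0,0.5],[0,0,0,0,0,0,0.3],[0,0,0,0,0,0,0.3],[0,0,0,0,0,0,0.3],[0,0,0,0,0,0,0.3]]}}

```text
time_s: 32.1
position: [0.4239, 0.2259, 0.1925]
tcp_rot: [[0.948, 0.317, -0.0], [0.317, -0.948, -0.0], [-0.0, -0.0, -1.0]]
force: [-0.2, -0.4, 0.4]
opening: 0.34
grasp_force: 0.0
```

Emit:
{"name": "step_arm", "arguments": {"steps": [[0,0,-0.03,0,0,0,0.3],[0,0,-0.1,0,0,0,0.3],[0,0,-0.2,0,0,0,0.3],[0,0,-0.28,0,0,0,0.3],[0,0,-0.34,0,0,0,0],[0,0,-0.36,0,0,0,0],[0,0,-0.36,0,0,0,-1],[0,0,-0.36,0,0,0,-1]]}}

```text
time_s: 32.77
position: [0.4235, 0.2258, 0.3004]
tcp_rot: [[0.948, 0.317, -0.0], [0.317, -0.948, -0.0], [-0.0, -0.0, -1.0]]
force: [-0.7, 0.2, -0.2]
opening: 0.569
grasp_force: 0.0
```

Emit:
{"name": "step_arm", "arguments": {"steps": [[0,0,0,0,0,0,-1],[0,0,0,0,0,0,-1],[0,0,0,0,0,0,-1],[0,0,0,0,0,0,-1]]}}

```text
time_s: 33.1
position: [0.4236, 0.2258, 0.2998]
tcp_rot: [[0.948, 0.317, -0.002], [0.317, -0.948, -0.0], [-0.002, -0.0, -1.0]]
force: [0.3, 0.1, 0.4]
opening: 0.871
grasp_force: 0.0
```

```bash
python3 -c "
from h import *
s=read_state();print(s['position'],s['opening'])
c=cam('wrist'); a=c['image'][100:340,180:480]; b=cam('scene')['image'][180:420,330:560]
cv2.imwrite('pics/fin.png',cv2.resize(np.hstack([a,b])[:,:,::-1],None,fx=1.5,fy=1.5))
print(w2p(c,[.4235,.2257,.134])-[180,100],w2p(c,[.4235,.2257,.184])-[180,100])"
```

```text
[0.42360395 0.22577095 0.29977945] 0.8705192479930909
[148.33559185 122.29560546] [148.37717291 141.35430546]
```

View pics/fin.png

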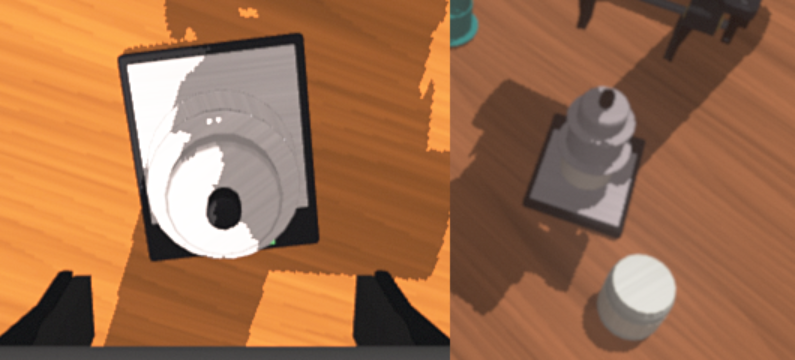

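The full stack stands upright on the plate. The lid's brim is centred at about (149,123) in unscaled crop pixels, against (148,122) for the chamber axis. Handing in.

```bash
python3 -c "
from rig import *
print(hand_in())"
```

```text
the job is handed in; nothing more can be done
None
```

The cup, chamber, press and lid are stacked on the scale in the order asked, upright and centred to within about 4 mm, and the job was handed in about 33 s into the 141 s limit; the verdict was not shown.

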